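Clamp a film test cell in the ratchet stand

ROBOT

A 6-joint arm with a two-finger parallel gripper is mounted at the origin on the work surface. World frame = base frame: x ahead of the robot, y to its left, z up, the work surface at z = 0. Lengths are in m, angles in rad, forces in N, time in s.
With the tool pointing down it reaches from about 0.375 to 0.925 m from the base axis. Payload 5.7 kg.
Tool frame: the origin (TCP) lies midway between the tips of the shut fingers; the grasp point (between the pads) lies 19 mm behind it (ctrl.grip_depth is the distance from the TCP to the grasp point, in m); z points along the fingers, y is the line along which they close (so a half turn about z gives the same grasp; the last joint's range is limited). The gripper opens to 85 mm and grips with 20 to 120 N. Pads are 22 mm wide; open, the fingers measure 114 mm over their backs; the gripper's body (76 mm by 85 mm) begins 54 mm behind the grasp point. The pads swing forward as they close: fully open they stand 13 mm farther back than shut.
Start: joints at [1.041, 0.359, 1.51, -0, 1.272, -0.115], TCP at [0.242, 0.549, 0.231] pointing down, gripper open.
Joint ranges: [-2.97, 2.97], [-1.01, 2.36], [0.21, 2.38], [-0.96, 4.11], [0.2, 2.71], [-2.98, 2.98]. Speed limits (rad/s): [2.39, 2.39, 3.14, 3.14, 3.14, 3.14].

INTERFACE

Orientations are given as a unit quaternion [x, y, z, w].
In Python, from cell import ctrl gives the robot as it stands.
- The arm moves only by the tool servo_tool, never from a script. Its argument "motion" is a list of rows, each a list of 6 numbers: the shift along the tool's x, y, z in units of 40 mm (1.0 is 40 mm), then the turn, a rotation vector about the tool's x, y, z in units of 5 degrees (1.0 is 5 degrees). In form: [[dx, dy, dz, wx, wy, wz], ...]. A call has exactly 8 rows; each row is the pose to reach, as a shift and turn from the pose commanded when the call began, along the tool's axes at that moment; what a row does not reach only later rows make up. A row lasts 1/12 s, in which the tool goes at most 41.7 mm and 7.16 degrees, less where a joint would pass 70% of its speed; a pose out of reach is approached as far as the arm can. A call with a gripper value outside its range is refused whole. "hand" is the opening, from 0 (shut) to 1 (fully open), set as the call begins (left out, the last holds). The fingers move at their own pace and stop on an object; the grip force is fixed at half the most. Time passes only in rows, so rows that repeat a pose let the fingers close, or fill a call up. It gives the time, the measured TCP pose, the force, the opening and the grip force at its end, in the units of the state.
- ctrl.observe(): the state, without advancing time (a new reading comes with each control period).
- ctrl.snapshot(name): name is "scene" or "top" or "wrist"; returns a dict with "img" (384x512x3 uint8, red, green, blue), "camera_matrix" (3x3 intrinsics, pixels), "R" (3x3) and "t" (3): a world point X has camera coordinates R X + t. Camera axes: x right, y down, z forward; pixel columns grow to the right and rows downward; lengths in m; the calibration is good to about 2 mm. A picture is of the moment at which its call begins. There is no depth.
- ctrl.close_job(): hands the job in; it is judged then, once.
The state is a dict: "t": time; "joint_pos": joint angles; "joint_vel": joint speeds; "effort": joint torques, N m; "ee_pos": TCP position; "eef_rot": TCP orientation; "ft_force": force on the tool from outside, world axes, zero at the start; "moment": the same for the moment, N m; "grip_width": finger opening in m; "grasp_force": force on a finger pad.
Only numpy, scipy, OpenCV 4.12 (cv2) and the standard library are available. Lean on these libraries where they do the work, as an engineer would, in place of code of your own. Each camera call takes 0.05 s, during which the arm holds its last target. There are 200 camera calls.

TASK

Clamp the film test cell in the ratchet stand: pull the clamp foot up by its black knob, click by click, until the pawl holds it clear of the cell's height by itself, then bring the cell by its black grip and slide it between the guides until it is home against the back stop. Then press the red release lever down, take the knob again, lift it a few millimetres so that the pawl springs clear, lower the foot gently onto the cell without letting it drop or pressing hard, and let go. Leave the mouse, the jar and the cardboard box where they are.

Things in the scene. Friction and masses are not known exactly. Their poses are not given: they have to be found in the camera images.
- stand: Grey steel C-frame clamp stand, fixed. Origin: on the rail's axis, at bench height; +x points from the open front (robot side) to the back column, +y left, z up. Base plate x -75 to +95, y -70 to +70, top 15 mm above the bench; column x +48 to +78; guide head z 100 to 140, x -24 to +78, y -43 to +25 mm. The red lever sticks out to the -y side.
- nest (a point): Centre of the nest, on the base plate's top face and the rail's axis; axes as the stand's. The cell is home when its origin is here and its axes are parallel. Side guides 8 mm high, inner faces 76 mm apart, x -50 to +30, flaring outwards at the front to x -69; back stop 12 mm high with its face at x +35.5, which meets the cell's rear face.
- rail: Toothed rail: 18 mm square upright steel bar with the round clamp foot (56 mm across, 12 mm thick) below and the knob on top; 0.65 to 0.95 kg, slides only up and down, 68 mm, with 1 N of friction. Origin: centre of the foot's underside; its z minus the nest's z is the foot's height: 0, 12 or 24 mm at the start. With the pawl clear it falls by its weight.
- knob (a point): Centre of the black cylindrical knob on top of the rail, 32 mm diameter, 32 mm tall, axis vertical; 224 mm above the foot's underside. Grasp from above at any yaw.
- lever (a joint): Red release lever, hinged at stand (0, -27, 125) mm along x. 0 = up, pawl engaged; 1.0 rad = down at its stop. Friction (2 to 3 N at the paddle) keeps it where it is left. It moves the pawl only through a spring: pressed down while the rail's weight stands on the pawl, the pawl stays hooked, and springs clear once the rail is lifted 3 to 8 mm; then the rail is free.
- paddle (a point): Middle of the top face of the lever's red paddle (24 x 26 mm, 5 mm thick), 82 mm from the hinge axis. Lever up: about 100 mm to the -y side of the rail's axis and 163 mm above the bench; lever down: about 98 mm out and 84 mm above the bench (110 mm out when level). Press straight down from above with closed fingers.
- pawl_nose (a point): Centre of the brass pawl's 5 mm nose, 157 mm above the bench, sprung into the rail's teeth (-y side, 12 mm pitch). Pulling the rail up (up to 13 N) clicks past it; let go, the foot sinks to the next of 0, 12, 24, 36, 48, 60 mm and stands on the pawl. Engaged it lies 11.5 mm to the -y side of the rail's axis; sprung clear about 33 mm.
- cell: The film test cell, 0.22 to 0.37 kg, loose on the bench: an aluminium block 70 x 70 mm, 30 mm high, with an orange gasket line, and a neck towards its -x side that ends in an upright black grip. Origin: centre of the block's underside; z up.
- grip (a point): Grasp point of the cell's black grip: a blade 12 mm thick (the cell's y), 30 mm long (x), 2 to 48 mm above the cell's underside, centred 95 mm to the -x side of the cell's origin; this point is 34 mm above the underside.
- mouse: Black computer mouse, 104 x 62 x 32 mm, loose; leave alone. Origin under its centre.
- grease: Small amber jar with white cap, 54 mm across, 52 mm high, loose; leave alone. Origin under its centre.
- gasketbox: Small cardboard box, 80 x 60 x 28 mm, loose; leave alone. Origin under its centre.
Mind the look-alikes: they are no part of the job. Several things have the shape of the cell; the one meant has the colours described above.

How it is judged:
On the way, in this order (a step that is already met when the one before it is completed fails the run):
1. the foot stands on the pawl, higher than the cell, with the hand off it (z of rail in the frame of nest above 0.033 m and linear speed of rail below 0.01 m/s and contact force between the fingers and rail below 0.2 N), for 0.3 s.
2. the cell is home in the nest, let go, with the foot still held up clear of it (z of rail in the frame of nest above 0.033 m and x of cell in the frame of nest between -0.004 and 0.003 m and y of cell in the frame of nest between -0.005 and 0.005 m and z of cell in the frame of nest below 0.003 m and contact force between the fingers and cell below 0.2 N), for 0.2 s.
At the end, for the whole second after the job is handed in: The cell lies flat in the nest (4 mm short of centre to 3 mm past it, 5 mm sideways, 0.1 rad), the foot rests on it with its weight (27 to 32.5 mm above the base plate, over 2.5 N), both at rest; mouse, jar and box within 20 mm of their places (z of rail in the frame of nest between 0.027 and 0.0325 m and contact force between rail and cell above 2.5 N and linear speed of each of rail, cell below 0.01 m/s and x of cell in the frame of nest between -0.004 and 0.003 m and y of cell in the frame of nest between -0.005 and 0.005 m and z of cell in the frame of nest below 0.003 m and angle between the x axis of cell and the x axis of stand, either way round below 0.1 rad); the robot touches nothing.
It fails at once if the foot drops: with the release lever down the rail moves faster than 0.25 m/s (value of joint lever above 0.5 rad and linear speed of rail above 0.25 m/s).
It fails at once if the foot is pressed or dropped hard on the cell (over 60 N) (contact force between rail and cell above 60 N).
It fails at once if the mouse, the jar or the box is shifted by more than 20 mm (distance of any of mouse, grease, gasketbox from where it was at the start of the episode above 0.02 m).
It also fails if it takes over 72 s, if anything falls off the work surface, if the arm or the gripper's body presses on something with over 40 N, if the wrist force passes 120 N, or if a joint passes its speed limit or range.

## Working session

There is one attempt and no reset: what is moved stays moved. The work goes in short steps, Python scripts to look and compute and a tool call to move; the robot and the scene stay as the last step left them, time stands still between calls to the robot, and variables do not carry over. Pictures are saved under pics/ and viewed, at most 10 in all, crops included, and the job is handed in when it is done.

Besides the shell and the picture viewer there is one more tool, called after ">>>" by a JSON object that holds its "op" and its "data". servo_tool: Moves the arm, as the interface text tells. Its arguments: {"type":"object","properties":{"motion":{"type":"array","items":{"type":"array","items":{"type":"number"}}},"hand":{"type":"number"}},"required":["motion"]}

```bash
mkdir -p pics; ls; python3 - <<'E'
from cell import ctrl
import cv2,numpy as np
for n in("scene","top"):
    s=ctrl.snapshot(n); cv2.imwrite(f"pics/{n}0.png",s["img"][:,:,::-1]); np.savez(f"pics/{n}0.npz",**s)
    print(n,s["camera_matrix"].round(1).tolist(),(-s["R"].T@s["t"]).round(3),s["R"].round(2).tolist())
o=ctrl.observe();print(o)
E
```

```text
pics
scene [[422.2, 0.0, 256.4], [0.0, 422.2, 187.7], [0.0, 0.0, 1.0]] [ 1.229 -0.913  0.985] [[0.76, 0.65, -0.02], [0.39, -0.48, -0.79], [-0.52, 0.59, -0.62]]
top [[418.2, 0.0, 252.6], [0.0, 418.2, 188.9], [0.0, 0.0, 1.0]] [ 0.269 -0.081  1.249] [[0.08, -1.0, 0.0], [-0.97, -0.08, -0.22], [0.22, 0.01, -0.97]]
{'t': 0.1, 'joint_pos': array([ 1.04089561e+00,  3.59410559e-01,  1.51135405e+00,  3.07113248e-06,
        1.27253194e+00, -1.15096313e-01]), 'joint_vel': array([-0.00157985, -0.00252423, -0.00345368, -0.00084961,  0.00106462,
       -0.00153928]), 'effort': array([-5.54296130e-04, -5.28644621e+01, -2.79351139e+01, -2.63561087e-04,
        4.98973037e-03,  1.73211828e-05]), 'ee_pos': array([0.24148496, 0.54855953, 0.23053965]), 'eef_rot': array([ 2.05918842e-01,  9.78568702e-01, -8.07563421e-04, -2.71406258e-04]), 'ft_force': array([-0.04700647,  0.2704419 , -0.56200079]), 'moment': array([ 0.00265946,  0.03127002, -0.05004547]), 'grasp_force': 0.0, 'grip_width': 0.08546040594418952}
```

View pics/scene0.png

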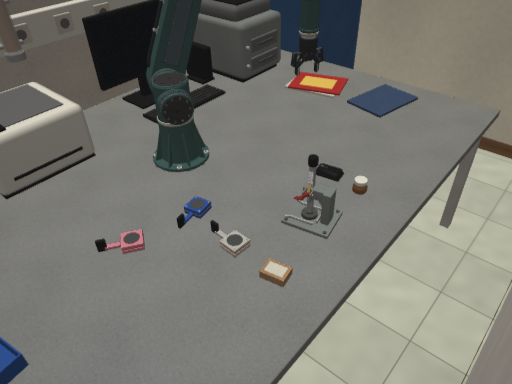

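View pics/top0.png

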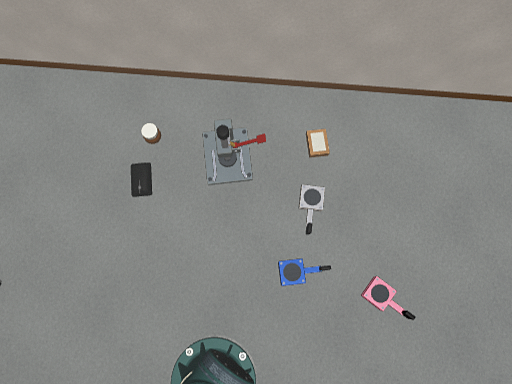

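Candidates for the cell in the top view are silver (313,198), blue (292,272) and pink (380,293). By its colours the silver one, with its black grip at (309,229), should be the cell. The knob is at about (223,131), the paddle at (262,139), and the foot at (228,157). I'll check this in a close crop.

```bash
cat > h.py <<'E'
import numpy as np,cv2
from cell import ctrl
def ray(s,u,v):
    d=s["R"].T@np.linalg.solve(s["camera_matrix"],[u,v,1.]); return -s["R"].T@s["t"],d
def plane(s,u,v,z):
    c,d=ray(s,u,v); return c+d*(z-c[2])/d[2]
def tri(a,ua,b,ub):
    c1,d1=ray(a,*ua);c2,d2=ray(b,*ub)
    k=np.linalg.lstsq(np.c_[d1,-d2],c2-c1,rcond=None)[0]
    p,q=c1+k[0]*d1,c2+k[1]*d2; return (p+q)/2,np.linalg.norm(p-q)
def proj(s,X):
    p=s["camera_matrix"]@(s["R"]@np.array(X)+s["t"]); return p[:2]/p[2]
def save(s,n): cv2.imwrite(f"pics/{n}.png",s["img"][:,:,::-1]); np.savez(f"pics/{n}.npz",**s)
def load(n): return dict(np.load(f"pics/{n}.npz"))
E
python3 - <<'E'
from h import *
t=load("top0");s=load("scene0")
a=cv2.resize(t["img"][110:245,195:345],None,fx=5,fy=5,interpolation=2)[:, :, ::-1]
b=cv2.resize(s["img"][145:290,205:375],None,fx=4,fy=4,interpolation=2)[:, :, ::-1]
a=cv2.resize(a,(400,360));b=cv2.resize(b,(400,341));c=np.zeros((360,800,3),np.uint8);c[:,:400]=a;c[:341,400:]=b
cv2.imwrite("pics/crop0.png",c)
print("knob",tri(t,(223,131),s,(313,160)))
print("paddle",tri(t,(262,139),s,(298,198)))
for n,u,z in [("cell",(313,198),.03),("blue",(292,272),.03),("grip",(309,229),.048),("mouse",(141,180),.03),("jar",(150,131),.05),("box",(318,143),.028)]: print(n,plane(t,*u,z).round(3))
# base plate corners via grey contour
E
```

```text
knob (array([0.64236189, 0.01991997, 0.24043371]), np.float64(0.0033721177516218147))
paddle (array([ 0.65941217, -0.07964111,  0.1589283 ]), np.float64(4.0103400061968097e-05))
cell [ 0.533 -0.244  0.03 ]
blue [ 0.312 -0.195  0.03 ]
grip [ 0.437 -0.235  0.048]
mouse [0.547 0.273 0.03 ]
jar [0.697 0.261 0.05 ]
box [ 0.707 -0.252  0.028]
```

View pics/crop0.png

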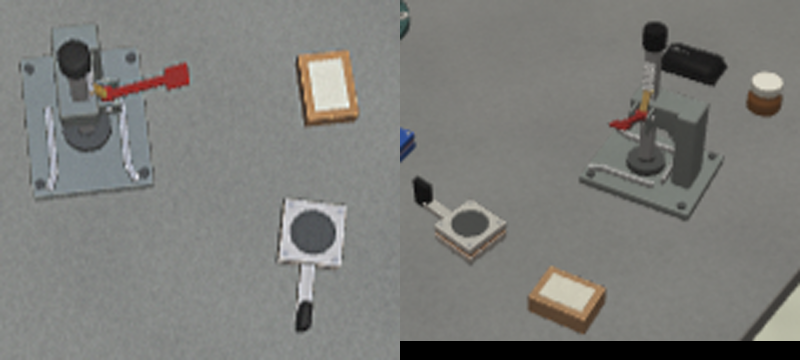

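The silver cell is confirmed: light aluminium, an orange line on its side and a black grip. The stand's knob stands clear of everything. Next I'll move near the stand, tool yaw matched to it.

>>> {"op": "servo_tool", "data": {"hand": 1, "motion": [[-0.6, -0.4, -0.3, 0, 0, -0.7], [-1.5, -1.0, -0.8, 0, 0, -1.7], [-2.4, -1.7, -1.3, 0, 0, -2.6], [-3.3, -2.3, -1.8, 0, 0, -3.5], [-4.2, -3.0, -2.3, 0, 0, -4.5], [-5.1, -3.6, -2.7, 0, 0, -5.5], [-5.9, -4.2, -3.0, 0, 0, -6.3], [-6.3, -4.5, -3.0, 0, 0, -6.8]]}}

```text
t: 0.77
ee_pos: [0.3957, 0.2902, 0.3506]
eef_rot: [-0.091, 0.996, 0.0, 0.001]
ft_force: [1.2, 0.2, -0.3]
grip_width: 0.0857
grasp_force: 0.0
```

>>> {"op": "servo_tool", "data": {"motion": [[-0.3, -0.8, 0, 0, 0, 0], [-0.7, -1.8, 0, 0, 0, 0], [-1.1, -2.8, 0, 0, 0, 0], [-1.5, -3.8, 0, 0, 0, 0], [-1.9, -4.8, 0, 0, 0, 0], [-2.3, -5.8, 0, 0, 0, 0], [-2.6, -6.7, 0, 0, 0, 0], [-2.8, -7.2, 0, 0, 0, 0]]}}

```text
t: 1.43
ee_pos: [0.5577, 0.0241, 0.3487]
eef_rot: [-0.088, 0.996, -0.001, -0.0]
ft_force: [0.2, -0.0, 0.4]
grip_width: 0.0854
grasp_force: 0.0
```

```bash
python3 - <<'E'
from h import *
o=ctrl.observe();print(o["t"],o["ee_pos"],o["eef_rot"],o["ft_force"])
s=ctrl.snapshot("wrist");save(s,"wrist1");print((-s["R"].T@s["t"]).round(3),s["R"].round(2).tolist())
# cell/stand from top0
t=load("top0");im=t["img"]
hsv=cv2.cvtColor(im,cv2.COLOR_RGB2HSV)
m=((hsv[...,2]>165)&(hsv[...,1]<40)).astype(np.uint8);m[:, :290]=0;m[:,335:]=0;m[:180]=0;m[240:]=0
m=cv2.morphologyEx(cv2.morphologyEx(m,cv2.MORPH_CLOSE,np.ones((3,3))),cv2.MORPH_OPEN,np.ones((9,9)))
c=max(cv2.findContours(m,0,2)[0],key=cv2.contourArea);r=cv2.minAreaRect(c);print(r)
print(plane(t,*r[0],.03),[plane(t,*p,.03).round(3)[:2].tolist() for p in cv2.boxPoints(r)])
P=[plane(t,195+x/2.667,110+y/2.667,.015)[:2] for x,y in((36,198),(154,184),(133,43))]
d=P[1]-P[0];print(P,np.degrees(np.arctan2(d[0],-d[1])));d=P[2]-P[1];print(np.degrees(np.arctan2(d[1],d[0])))
E
```

```text
1.4333 [0.55765711 0.02413491 0.34867561] [-8.80907195e-02  9.96112139e-01 -7.83345059e-04 -1.33878144e-04] [ 0.20912506 -0.01430253  0.44488513]
[0.485 0.013 0.49 ] [[-0.18, 0.98, -0.0], [0.94, 0.17, 0.28], [0.28, 0.05, -0.96]]Traceback (most recent call last):
  File "<stdin>", line 9, in <module>
ValueError: max() iterable argument is empty
```

View pics/wrist1.png

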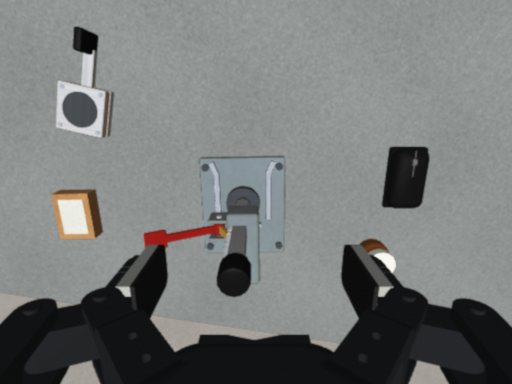

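```bash
python3 - <<'E'
from h import *
w=load("wrist1");t=load("top0");im=w["img"]
a=plane(w,200,158,.015);b=plane(w,285,156,.015)
d=(a-b);print("front",a,b,np.linalg.norm(d),np.degrees(np.arctan2(d[0],-d[1])))
g=im.astype(int)
hsv=cv2.cvtColor(im,cv2.COLOR_RGB2HSV)
m=((hsv[...,2]>165)&(hsv[...,1]<40)).astype(np.uint8);m[150:]=0;m[:,130:]=0
m=cv2.morphologyEx(m,cv2.MORPH_CLOSE,np.ones((25,25)));m=cv2.morphologyEx(m,cv2.MORPH_OPEN,np.ones((21,21)))
c=max(cv2.findContours(m,0,2)[0],key=cv2.contourArea);r=cv2.minAreaRect(c);q=cv2.approxPolyDP(c,6,True)[:,0];print(r,q.tolist())
print("cell",plane(w,*r[0],.03),[plane(w,*p,.03)[:2].round(3).tolist() for p in cv2.boxPoints(r)])
print("grip",plane(w,86,38,.048))
print("disc",plane(w,80,110,.03))
# knob mask
m=(im.max(2)<45).astype(np.uint8);m[:240]=0;m[300:]=0;m[:,:210]=0;m[:,262:]=0
print("knob cnt",cv2.boundingRect(m))
m=(t["img"].max(2)<50).astype(np.uint8);m[:120]=0;m[145:]=0;m[:,:212]=0;m[:,236:]=0
x,y,ww,hh=cv2.boundingRect(m);print(x,y,ww,hh)
for kz in(.255,.267,.279):print(plane(w,234.5,278,kz),plane(t,223,131,kz))
E
```

```text
front [ 0.57927059 -0.05977289  0.015     ] [0.55196181 0.07400176 0.015     ] 0.1365336103583992 11.537842692435971
((79.5, 106.5), (53.0, 47.0), 90.0) [[59, 80], [56, 127], [101, 133], [103, 91], [92, 80]]
cell [ 0.53148656 -0.24334059  0.03      ] [[0.5, -0.277], [0.488, -0.21], [0.564, -0.208], [0.577, -0.278]]
grip [ 0.43870136 -0.22588304  0.048     ]
disc [ 0.53642434 -0.24254126  0.03      ]
knob cnt (217, 253, 33, 43)
217 126 12 14
[0.6341276  0.02096726 0.255     ] [0.63826799 0.0196309  0.255     ]
[0.62653346 0.02054056 0.267     ] [0.63380508 0.01841152 0.267     ]
[0.61893932 0.02011387 0.279     ] [0.62934218 0.01719213 0.279     ]
```

The wrist view shows the knob top at (234,278), the front edge of the base plate from (200,158) to (285,156), the cell block centre at (80,108) and its grip at (86,38). The stand's origin is about (0.638, 0.021), with a yaw of about 11° and the foot at 0. Next I'll grasp the knob.

>>> {"op": "servo_tool", "data": {"hand": 1, "motion": [[-0.8, -0.2, 0, 0, 0, -0.2], [-1.6, -0.3, 0.2, 0, 0, -0.2], [-1.95, -0.4, 0.7, 0, 0, -0.2], [-1.95, -0.4, 1.4, 0, 0, -0.2], [-1.95, -0.4, 2.1, 0, 0, -0.2], [-1.95, -0.4, 2.8, 0, 0, -0.2], [-1.95, -0.4, 3.15, 0, 0, -0.2], [-1.95, -0.4, 3.2, 0, 0, -0.2]]}}

```text
t: 2.15
ee_pos: [0.6328, 0.0266, 0.2168]
eef_rot: [-0.098, 0.995, 0.001, -0.004]
ft_force: [0.8, 0.7, -0.7]
grip_width: 0.0856
grasp_force: 0.0
```

>>> {"op": "servo_tool", "data": {"hand": 0, "motion": [[0, 0, 0, 0, 0, 0], [0, 0, 0, 0, 0, 0], [0, 0, 0, 0, 0, 0], [0, 0, 0, 0, 0, 0], [0, 0, 0, 0, 0, 0], [0, 0, 0, 0, 0, 0], [0, 0, 0, 0, 0, 0], [0, 0, 0, 0, 0, 0]]}}

```text
t: 2.82
ee_pos: [0.6385, 0.0191, 0.2249]
eef_rot: [-0.097, 0.995, -0.006, 0.003]
ft_force: [-0.9, -21.1, 7.3]
grip_width: 0.0307
grasp_force: 58.9
```

>>> {"op": "servo_tool", "data": {"motion": [[0, -0.05, -0.2, 0, 0, 0], [0, -0.1, -0.4, 0, 0, 0], [0, -0.1, -0.6, 0, 0, 0], [0, -0.1, -0.8, 0, 0, 0], [0, -0.1, -1.0, 0, 0, 0], [0, -0.1, -1.2, 0, 0, 0], [0, -0.1, -1.3, 0, 0, 0], [0, -0.1, -1.3, 0, 0, 0]]}}

```text
t: 3.48
ee_pos: [0.6384, 0.0189, 0.2747]
eef_rot: [-0.097, 0.995, -0.003, 0.002]
ft_force: [4.5, -8.3, -5.7]
grip_width: 0.0306
grasp_force: 61.6
```

>>> {"op": "servo_tool", "data": {"motion": [[0, 0, -0.1, 0, 0, 0], [0, 0, -0.12, 0, 0, 0], [0, -0.05, -0.1, 0, 0, 0], [0, -0.05, -0.05, 0, 0, 0], [0, -0.05, 0, 0, 0, 0], [0, -0.05, 0.05, 0, 0, 0], [0, -0.05, 0.08, 0, 0, 0], [0, -0.05, 0.08, 0, 0, 0]]}}

```text
t: 4.15
ee_pos: [0.6384, 0.0189, 0.2724]
eef_rot: [-0.098, 0.995, -0.002, 0.002]
ft_force: [1.2, -4.9, 3.8]
grip_width: 0.0306
grasp_force: 62.7
```

>>> {"op": "servo_tool", "data": {"hand": 1, "motion": [[0, 0, 0, 0, 0, 0], [0, 0, 0, 0, 0, 0], [0, 0, 0, 0, 0, 0], [0, 0, 0, 0, 0, 0], [0, 0, 0, 0, 0, 0], [0, 0, 0, 0, 0, 0], [0, 0, 0, 0, 0, 0], [0, 0, 0, 0, 0, 0]]}}

```text
t: 4.82
ee_pos: [0.637, 0.0203, 0.2699]
eef_rot: [-0.098, 0.995, 0.0, -0.0]
ft_force: [0.5, -0.2, -1.1]
grip_width: 0.0854
grasp_force: 0.0
```

>>> {"op": "servo_tool", "data": {"motion": [[0, 0, -0.3, 0, 0, 0], [0, 0, -0.8, 0, 0, 0], [0, 0, -1.3, 0, 0, 0], [0, 0, -1.7, 0, 0, 0], [0.2, 0, -1.8, 0, 0, 0], [0.8, 0, -1.8, 0, 0, 0], [1.5, 0, -1.8, 0, 0, 0], [1.9, 0, -1.8, 0, 0, 0]]}}

```text
t: 5.48
ee_pos: [0.5593, 0.0052, 0.3418]
eef_rot: [-0.098, 0.995, -0.0, -0.001]
ft_force: [-0.3, -0.5, 1.1]
grip_width: 0.0849
grasp_force: 0.0
```

```bash
python3 - <<'E'
from h import *
w=ctrl.snapshot("wrist");save(w,"wrist2");s=ctrl.snapshot("scene");save(s,"scene2")
for n,a in(("scene0",(slice(145,240),slice(275,350))),):
    A=load(n)["img"][a];B=s["img"][a]
cv2.imwrite("pics/cmp.png",cv2.resize(np.hstack([A,B]),None,fx=5,fy=5)[:,:,::-1])
print(ctrl.observe()["ee_pos"],ctrl.observe()["ft_force"])
for h in(0,36,48):print(h,proj(s,[.638,.020,.255+h/1e3]))
E
```

```text
[0.5593564  0.00520018 0.3422479 ] [ 0.12115292  0.54590288 -0.11630952]
0 [312.65313244 155.42275857]
36 [313.36213112 145.55676424]
48 [313.60392303 142.19213513]
```

View pics/cmp.png

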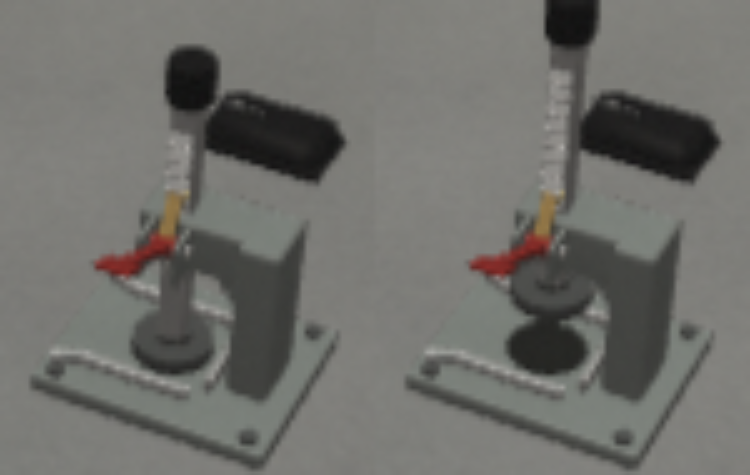

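The foot now stands at 48 mm on the pawl (its underside well above its shadow). Next I'll go over the cell's grip.

>>> {"op": "servo_tool", "data": {"motion": [[0.4, -0.4, 0.1, 0, 0, 0.4], [0.9, -1.1, 0.4, 0, 0, 0.8], [1.5, -1.9, 0.9, 0, 0, 1.3], [2.1, -2.7, 1.5, 0, 0, 1.8], [2.7, -3.4, 2.1, 0, 0, 2.3], [3.3, -4.1, 2.7, 0, 0, 2.8], [3.8, -4.8, 3.2, 0, 0, 3.2], [4.1, -5.2, 3.5, 0, 0, 3.4]]}}

```text
t: 6.25
ee_pos: [0.441, -0.2323, 0.2006]
eef_rot: [0.051, 0.999, -0.0, -0.0]
ft_force: [0.8, -0.3, 0.4]
grip_width: 0.0852
grasp_force: 0.0
```

```bash
python3 - <<'E'
from h import *
w=ctrl.snapshot("wrist");save(w,"wrist3");o=ctrl.observe();print(o["ee_pos"],o["eef_rot"])
E
```

```text
[ 0.4381267  -0.23531172  0.1977915 ] [ 5.21476609e-02  9.98635439e-01 -4.68202146e-04 -2.76814489e-03]
```

View pics/wrist3.png

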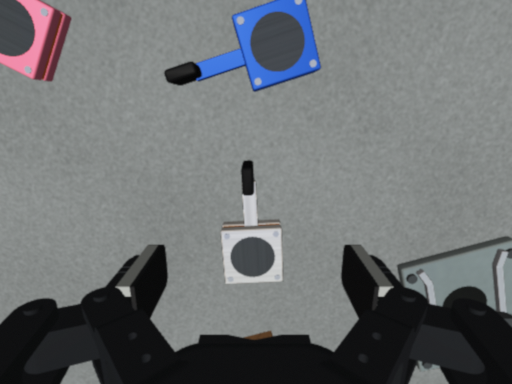

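```bash
python3 - <<'E'
from h import *
w=load("wrist3");im=w["img"]
hsv=cv2.cvtColor(im,cv2.COLOR_RGB2HSV)
m=(im.max(2)<75).astype(np.uint8);m[:225]=0;m[295:]=0;m[:,:225]=0;m[:,280:]=0
m=cv2.morphologyEx(m,cv2.MORPH_OPEN,np.ones((5,5)));c=max(cv2.findContours(m,0,2)[0],key=cv2.contourArea)
e=cv2.fitEllipse(c);print(e);C=plane(w,*e[0],.03);print("cell",C)
m=(im.max(2)<50).astype(np.uint8);m[:150]=0;m[200:]=0;m[:,:230]=0;m[:,265:]=0
c=max(cv2.findContours(m,0,2)[0],key=cv2.contourArea);print(cv2.boundingRect(c),c[:,0].mean(0))
for v in(163,178,193):print(plane(w,248,v,.048))
m=((hsv[...,2]>150)&(hsv[...,1]<40)).astype(np.uint8);m[:215]=0;m[290:]=0;m[:,:205]=0;m[:,300:]=0
m=cv2.morphologyEx(cv2.morphologyEx(m,cv2.MORPH_CLOSE,np.ones((9,9))),cv2.MORPH_OPEN,np.ones((21,21)))
c=max(cv2.findContours(m,0,2)[0],key=cv2.contourArea);r=cv2.minAreaRect(c);B=cv2.boxPoints(r);P=[plane(w,*p,.03)[:2] for p in B];print(r,np.round(P,3).tolist(),np.mean(P,0))
for i in range(4):d=P[(i+1)%4]-P[i];print(np.linalg.norm(d),np.degrees(np.arctan2(d[1],d[0])))
E
```

```text
((268.13916015625, 255.81277465820312), (7.395224571228027, 20.816129684448242), 177.1649627685547)
cell [ 0.53577382 -0.22491008  0.03      ]
(242, 161, 12, 34) [247.71428571 179.42857143]
[ 0.42144292 -0.2357761   0.048     ]
[ 0.4367392  -0.23742808  0.048     ]
[ 0.45248976 -0.23912911  0.048     ]Traceback (most recent call last):
  File "<stdin>", line 12, in <module>
ValueError: max() iterable argument is empty
```

The grip is at about (0.441, -0.237), the cell yaw about -3° (disc at pixel (253,257), blade at (248,178)). Next I'll descend and grasp.

>>> {"op": "servo_tool", "data": {"hand": 1, "motion": [[-0.04, 0, 0.5, 0, 0, -0.3], [-0.08, -0.03, 1.2, 0, 0, -0.6], [-0.08, -0.03, 2.0, 0, 0, -0.6], [-0.08, -0.03, 2.8, 0, 0, -0.6], [-0.08, -0.03, 3.6, 0, 0, -0.6], [-0.08, -0.03, 4.2, 0, 0, -0.6], [-0.08, -0.03, 4.5, 0, 0, -0.6], [-0.08, -0.03, 4.55, 0, 0, -0.6]]}}

```text
t: 6.97
ee_pos: [0.4443, -0.2311, 0.0174]
eef_rot: [0.024, 1.0, 0.001, -0.002]
ft_force: [-0.2, -0.2, -0.1]
grip_width: 0.0852
grasp_force: 0.0
```

>>> {"op": "servo_tool", "data": {"hand": 0, "motion": [[0, 0, 0, 0, 0, 0], [0, 0, 0, 0, 0, 0], [0, 0, 0, 0, 0, 0], [0, 0, 0, 0, 0, 0], [0, 0, 0, 0, 0, 0], [0, 0, 0, 0, 0, 0], [0, 0, 0, 0, 0, 0], [0, 0, 0, 0, 0, 0]]}}

```text
t: 7.63
ee_pos: [0.446, -0.2327, 0.0207]
eef_rot: [0.024, 1.0, -0.001, 0.001]
ft_force: [1.4, -1.6, 5.8]
grip_width: 0.0111
grasp_force: 61.1
```

>>> {"op": "servo_tool", "data": {"motion": [[0, 0, -0.1, 0, 0, 0], [0, 0, -0.3, 0, 0, 0], [0, 0, -0.6, 0, 0, 0], [0, 0, -1.0, 0, 0, 0], [0, 0, -1.4, 0, 0, 0], [0, 0, -1.7, 0, 0, 0], [0, 0, -1.8, 0, 0, 0], [0, 0, -1.8, 0, 0, 0]]}}

```text
t: 8.3
ee_pos: [0.4453, -0.2321, 0.0929]
eef_rot: [0.024, 1.0, -0.0, 0.0]
ft_force: [-0.4, 0.5, -3.4]
grip_width: 0.0109
grasp_force: 59.9
```

```bash
python3 - <<'E'
from h import *
w=ctrl.snapshot("wrist");save(w,"wrist4");o=ctrl.observe();print(o["ee_pos"],o["eef_rot"],o["ft_force"],o["moment"])
E
```

```text
[ 0.44486924 -0.23180989  0.09216652] [ 2.40726327e-02  9.99710205e-01 -2.03235815e-05 -1.14872129e-04] [-0.00372266  0.05723325 -2.97373631] [0.03049686 0.2784053  0.0065896 ]
```

View pics/wrist4.png

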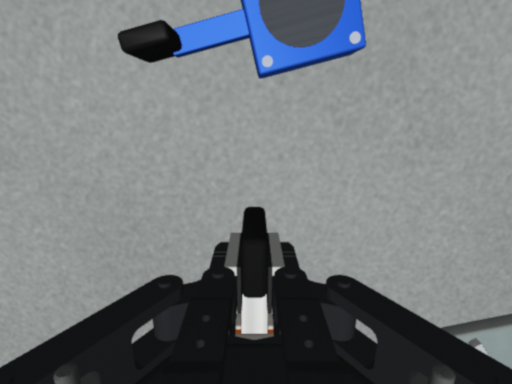

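The cell is held with the blade upright and aligned between the pads at (255,250). The load is about 3 N. Next I'll carry it to in front of the nest.

>>> {"op": "servo_tool", "data": {"motion": [[0.05, 0.4, 0, 0, 0, -0.3], [0.2, 1.1, 0, 0, 0, -0.7], [0.3, 1.9, 0, 0, 0, -1.1], [0.4, 2.7, 0.1, 0, 0, -1.5], [0.5, 3.5, 0.2, 0, 0, -1.9], [0.6, 4.3, 0.4, 0, 0, -2.3], [0.7, 4.9, 0.6, 0, 0, -2.6], [0.7, 5.2, 0.7, 0, 0, -2.8]]}}

```text
t: 9.02
ee_pos: [0.4236, -0.0198, 0.0623]
eef_rot: [-0.099, 0.995, 0.001, -0.003]
ft_force: [-0.5, -0.2, -3.8]
grip_width: 0.0112
grasp_force: 59.8
```

>>> {"op": "servo_tool", "data": {"motion": [[0, 0, 0, 0, 0, 0], [0, 0, 0, 0, 0, 0], [0, 0, 0, 0, 0, 0], [0, 0, 0, 0, 0, 0], [0, 0, 0, 0, 0, 0], [0, 0, 0, 0, 0, 0], [0, 0, 0, 0, 0, 0], [0, 0, 0, 0, 0, 0]]}}

```text
t: 9.68
ee_pos: [0.4274, -0.0233, 0.0641]
eef_rot: [-0.097, 0.995, -0.0, 0.0]
ft_force: [0.2, 0.4, -3.5]
grip_width: 0.011
grasp_force: 59.9
```

```bash
python3 - <<'E'
from h import *
o=ctrl.observe();print(o["ee_pos"],o["eef_rot"],o["ft_force"],o["moment"])
s=ctrl.snapshot("scene");save(s,"scene5");t=ctrl.snapshot("top");save(t,"top5")
A=cv2.resize(s["img"][150:250,200:350],(600,400),interpolation=2);B=cv2.resize(t["img"][115:235,200:265],None,fx=3,fy=3.3333,interpolation=2)
print(B.shape);cv2.imwrite("pics/c5.png",np.hstack([A,B])[:,:,::-1])
E
```

```text
[ 0.42739358 -0.02332495  0.06412573] [-9.74914636e-02  9.95236350e-01 -9.17468214e-05  1.19844250e-04] [ 0.17235082  0.39895427 -3.47995795] [-0.07332895  0.22151832 -0.01335639]
(400, 195, 3)
```

View pics/c5.png

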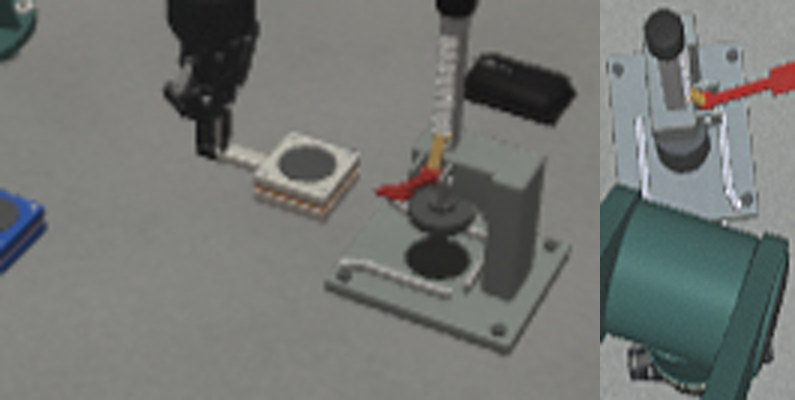

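>>> {"op": "servo_tool", "data": {"motion": [[0, 0.02, 0.2, 0, 0, 0], [0, 0.02, 0.45, 0, 0, 0], [0, 0.02, 0.6, 0, 0, 0], [-0.2, 0.02, 0.6, 0, 0, 0], [-0.5, 0.02, 0.6, 0, 0, 0], [-0.8, 0.02, 0.6, 0, 0, 0], [-1.1, 0.02, 0.6, 0, 0, 0], [-1.3, 0.02, 0.6, 0, 0, 0]]}}

```text
t: 10.45
ee_pos: [0.4804, -0.0119, 0.0401]
eef_rot: [-0.098, 0.995, -0.0, 0.001]
ft_force: [-0.1, -0.2, -2.5]
grip_width: 0.0111
grasp_force: 59.9
```

>>> {"op": "servo_tool", "data": {"motion": [[-0.2, 0, 0, 0, 0, 0], [-0.4, 0, 0, 0, 0, 0], [-0.6, 0, 0, 0, 0, 0], [-0.8, 0, 0, 0, 0, 0], [-1.0, 0, 0, 0, 0, 0], [-1.15, 0, 0, 0, 0, 0], [-1.25, 0, 0, 0, 0, 0], [-1.25, 0, 0, 0, 0, 0]]}}

```text
t: 11.12
ee_pos: [0.5284, -0.0022, 0.0401]
eef_rot: [-0.098, 0.995, -0.0, 0.001]
ft_force: [0.5, 1.2, -3.6]
grip_width: 0.0107
grasp_force: 59.9
```

>>> {"op": "servo_tool", "data": {"motion": [[-0.05, 0, 0.03, 0, 0, 0], [-0.1, 0, 0.06, 0, 0, 0], [-0.15, 0, 0.08, 0, 0, 0], [-0.2, 0, 0.08, 0, 0, 0], [-0.25, 0, 0.08, 0, 0, 0], [-0.3, 0, 0.08, 0, 0, 0], [-0.35, 0, 0.08, 0, 0, 0], [-0.4, 0, 0.08, 0, 0, 0]]}}

```text
t: 11.78
ee_pos: [0.5432, 0.0008, 0.0369]
eef_rot: [-0.098, 0.995, -0.0, 0.0]
ft_force: [-1.1, 0.4, -2.9]
grip_width: 0.0108
grasp_force: 60.1
```

>>> {"op": "servo_tool", "data": {"motion": [[-0.02, 0, 0, 0, 0, 0], [-0.04, 0, 0, 0, 0, 0], [-0.06, 0, 0, 0, 0, 0], [-0.08, 0, 0, 0, 0, 0], [-0.1, 0, 0, 0, 0, 0], [-0.1, 0, 0, 0, 0, 0], [-0.1, 0, 0, 0, 0, 0], [-0.1, 0, 0, 0, 0, 0]]}}

```text
t: 12.45
ee_pos: [0.5469, 0.0016, 0.0368]
eef_rot: [-0.098, 0.995, -0.0, 0.0]
ft_force: [0.3, -0.8, -2.8]
grip_width: 0.011
grasp_force: 60.0
```

Not in contact with the stop yet, so I'll push on gently.

>>> {"op": "servo_tool", "data": {"motion": [[-0.02, 0, 0.01, 0, 0, 0], [-0.04, 0, 0.02, 0, 0, 0], [-0.06, 0, 0.02, 0, 0, 0], [-0.08, 0, 0.02, 0, 0, 0], [-0.1, 0, 0.02, 0, 0, 0], [-0.12, 0, 0.02, 0, 0, 0], [-0.12, 0, 0.02, 0, 0, 0], [-0.12, 0, 0.02, 0, 0, 0]]}}

```text
t: 13.12
ee_pos: [0.5517, 0.0026, 0.0361]
eef_rot: [-0.098, 0.995, -0.0, 0.0]
ft_force: [-4.1, -0.2, 1.5]
grip_width: 0.011
grasp_force: 60.6
```

>>> {"op": "servo_tool", "data": {"motion": [[-0.02, 0, 0, 0, 0, 0], [-0.04, 0, 0, 0, 0, 0], [-0.06, 0, 0, 0, 0, 0], [-0.08, 0, 0, 0, 0, 0], [-0.1, 0, 0, 0, 0, 0], [-0.1, 0, 0, 0, 0, 0], [-0.1, 0, 0, 0, 0, 0], [-0.1, 0, 0, 0, 0, 0]]}}

```text
t: 13.78
ee_pos: [0.5516, 0.0027, 0.036]
eef_rot: [-0.098, 0.995, -0.0, -0.003]
ft_force: [-12.1, -3.3, 12.5]
grip_width: 0.011
grasp_force: 62.1
```

The cell is against the stop: the force rose to 12 N with no motion. I'll relax the push and let go.

>>> {"op": "servo_tool", "data": {"hand": 1, "motion": [[0.04, 0, 0, 0, 0, 0], [0.07, 0, 0, 0, 0, 0], [0.07, 0, 0, 0, 0, 0], [0.07, 0, 0, 0, 0, 0], [0.07, 0, 0, 0, 0, 0], [0.07, 0, 0, 0, 0, 0], [0.07, 0, 0, 0, 0, 0], [0.07, 0, 0, 0, 0, 0]]}}

```text
t: 14.45
ee_pos: [0.5528, 0.0028, 0.036]
eef_rot: [-0.098, 0.995, -0.0, 0.0]
ft_force: [0.1, -0.0, 0.9]
grip_width: 0.0851
grasp_force: 0.0
```

>>> {"op": "servo_tool", "data": {"motion": [[0, 0, -0.3, 0, 0, 0], [0, 0, -1.0, 0, 0, 0], [0, 0, -1.8, 0, 0, 0], [0, 0, -2.7, 0, 0, 0], [0, 0, -3.6, 0, 0, 0], [0, 0, -4.5, 0, 0, 0], [0, 0, -5.1, 0, 0, 0], [0, 0, -5.5, 0, 0, 0]]}}

```text
t: 15.12
ee_pos: [0.554, 0.0027, 0.2596]
eef_rot: [-0.098, 0.995, -0.001, 0.002]
ft_force: [0.2, 0.1, 0.6]
grip_width: 0.0853
grasp_force: 0.0
```

```bash
python3 - <<'E'
from h import *
o=ctrl.observe();print(o["ee_pos"],o["eef_rot"],o["ft_force"])
w=ctrl.snapshot("wrist");save(w,"wrist6");s=ctrl.snapshot("scene");save(s,"scene6")
A=cv2.resize(s["img"][150:240,255:355],(400,360),interpolation=2);B=cv2.resize(w["img"],(400,300))
B=np.vstack([B,np.zeros((60,400,3),np.uint8)]);cv2.imwrite("pics/c6.png",np.hstack([A,B])[:,:,::-1])
E
```

```text
[0.55399603 0.00267321 0.25961643] [-9.78973987e-02  9.95193507e-01 -5.72130262e-04  2.37819925e-03] [0.22719901 0.07953834 0.64333953]
```

View pics/c6.png

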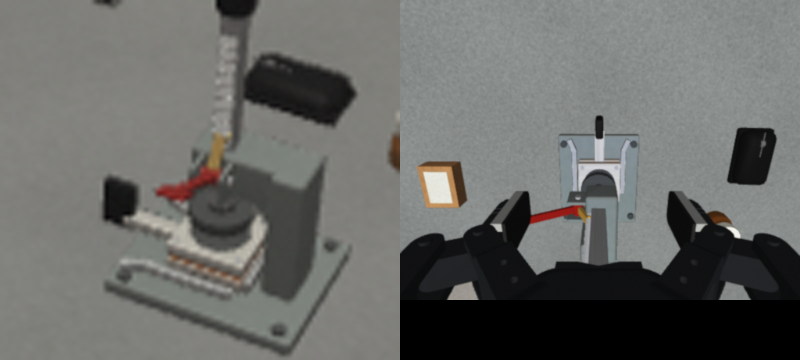

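The cell sits between the guides under the foot, with the foot still clear of it. Next I'll close the fingers and go above the paddle.

>>> {"op": "servo_tool", "data": {"hand": 0, "motion": [[0, -0.7, 0, 0, 0, 0], [0, -1.5, 0, 0, 0, 0], [0, -2.2, 0.1, 0, 0, 0], [-0.4, -2.55, 0.2, 0, 0, 0], [-1.0, -2.55, 0.4, 0, 0, 0], [-1.6, -2.55, 0.7, 0, 0, 0], [-2.1, -2.55, 1.1, 0, 0, 0], [-2.25, -2.55, 1.4, 0, 0, 0]]}}

```text
t: 15.88
ee_pos: [0.6625, -0.0793, 0.197]
eef_rot: [-0.098, 0.995, 0.0, -0.0]
ft_force: [-0.2, -0.8, 0.1]
grip_width: -0.0002
grasp_force: 0.0
```

>>> {"op": "servo_tool", "data": {"motion": [[0, 0, 0.1, 0, 0, 0], [0, 0, 0.3, 0, 0, 0], [0, 0, 0.5, 0, 0, 0], [0, 0, 0.8, 0, 0, 0], [0, 0, 1.1, 0, 0, 0], [0, 0, 1.4, 0, 0, 0], [0, 0, 1.7, 0, 0, 0], [0, 0, 1.9, 0, 0, 0]]}}

```text
t: 16.55
ee_pos: [0.6605, -0.08, 0.1226]
eef_rot: [-0.098, 0.995, -0.0, -0.0]
ft_force: [0.6, -1.2, 2.1]
grip_width: -0.0002
grasp_force: 1.2
```

>>> {"op": "servo_tool", "data": {"motion": [[0, 0, 0.2, 0, 0, 0], [0, 0, 0.4, 0, 0, 0], [0, 0, 0.6, 0, 0, 0], [0, 0, 0.75, 0, 0, 0], [0, 0, 0.87, 0, 0, 0], [0, 0, 0.96, 0, 0, 0], [0, 0, 1.0, 0, 0, 0], [0, 0, 1.04, 0, 0, 0]]}}

```text
t: 17.22
ee_pos: [0.6613, -0.0798, 0.0849]
eef_rot: [-0.098, 0.995, -0.0, 0.001]
ft_force: [-7.9, 1.5, 29.2]
grip_width: 0.0002
grasp_force: 11.6
```

The lever is at its stop (z 0.085, 29 N). Next I'll go up and return over the knob.

>>> {"op": "servo_tool", "data": {"motion": [[0, 0, -0.5, 0, 0, 0], [0, 0, -1.3, 0, 0, 0], [0, 0, -2.2, 0, 0, 0], [0, 0, -3.2, 0, 0, 0], [0, 0, -4.2, 0, 0, 0], [0, 0, -5.2, 0, 0, 0], [0, 0, -6.1, 0, 0, 0], [0, 0, -6.8, 0, 0, 0]]}}

```text
t: 17.88
ee_pos: [0.6614, -0.08, 0.358]
eef_rot: [-0.098, 0.995, -0.001, 0.002]
ft_force: [0.4, -0.4, 0.4]
grip_width: -0.0002
grasp_force: 0.0
```

>>> {"op": "servo_tool", "data": {"hand": 1, "motion": [[0, 0.3, -0.1, 0, 0, 0], [0, 0.9, -0.1, 0, 0, 0], [0, 1.5, -0.1, 0, 0, 0], [0, 2.1, -0.1, 0, 0, 0], [0, 2.5, -0.1, 0, 0, 0], [0, 2.6, -0.1, 0, 0, 0], [0, 2.6, -0.1, 0, 0, 0], [0, 2.6, -0.1, 0, 0, 0]]}}

```text
t: 18.55
ee_pos: [0.6407, 0.0217, 0.358]
eef_rot: [-0.098, 0.995, -0.0, -0.0]
ft_force: [0.5, 0.6, 0.1]
grip_width: 0.0849
grasp_force: 0.0
```

```bash
python3 - <<'E'
from h import *
o=ctrl.observe();print(o["t"],o["ee_pos"],o["eef_rot"],o["ft_force"])
s=ctrl.snapshot("scene");save(s,"scene7");
cv2.imwrite("pics/c7.png",cv2.resize(s["img"][120:240,245:355],None,fx=5,fy=5,interpolation=2)[:,:,::-1])
E
```

```text
18.55 [0.64071556 0.02171779 0.35802115] [-9.80098458e-02  9.95185316e-01 -4.63901318e-04 -2.02236192e-04] [0.51127243 0.58062879 0.09537923]
```

View pics/c7.png

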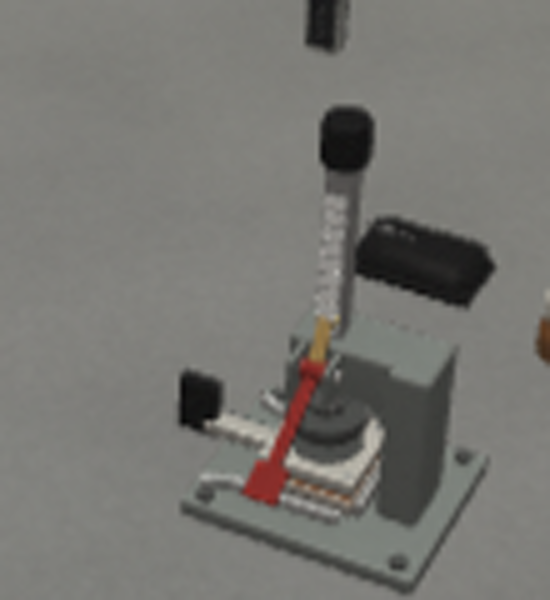

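The lever is down and the pawl is still hooked with the foot up. Next I'll grasp the knob.

>>> {"op": "servo_tool", "data": {"motion": [[0, -0.05, 0.3, 0, 0, 0], [0, -0.05, 0.7, 0, 0, 0], [0, -0.05, 1.1, 0, 0, 0], [0, -0.05, 1.5, 0, 0, 0], [0, -0.05, 1.85, 0, 0, 0], [0, -0.05, 2.1, 0, 0, 0], [0, -0.05, 2.2, 0, 0, 0], [0, -0.05, 2.2, 0, 0, 0]]}}

```text
t: 19.27
ee_pos: [0.6406, 0.0196, 0.2693]
eef_rot: [-0.097, 0.995, 0.0, -0.001]
ft_force: [-0.2, 1.2, 0.5]
grip_width: 0.0855
grasp_force: 0.0
```

>>> {"op": "servo_tool", "data": {"hand": 0, "motion": [[0, 0, 0, 0, 0, 0], [0, 0, 0, 0, 0, 0], [0, 0, 0, 0, 0, 0], [0, 0, 0, 0, 0, 0], [0, 0, 0, 0, 0, 0], [0, 0, 0, 0, 0, 0], [0, 0, 0, 0, 0, 0], [0, 0, 0, 0, 0, 0]]}}

```text
t: 19.93
ee_pos: [0.6415, 0.0196, 0.2714]
eef_rot: [-0.098, 0.995, -0.001, 0.001]
ft_force: [-0.5, -3.5, 6.0]
grip_width: 0.0304
grasp_force: 59.2
```

>>> {"op": "servo_tool", "data": {"motion": [[0, 0, -0.03, 0, 0, 0], [0, 0, -0.06, 0, 0, 0], [0, 0, -0.1, 0, 0, 0], [0, 0, -0.13, 0, 0, 0], [0, 0, -0.16, 0, 0, 0], [0, 0, -0.19, 0, 0, 0], [0, 0, -0.21, 0, 0, 0], [0, 0, -0.21, 0, 0, 0]]}}

```text
t: 20.6
ee_pos: [0.6414, 0.0196, 0.2772]
eef_rot: [-0.098, 0.995, -0.001, -0.0]
ft_force: [4.3, -4.8, -6.7]
grip_width: 0.0307
grasp_force: 59.9
```

>>> {"op": "servo_tool", "data": {"motion": [[0, 0, -0.03, 0, 0, 0], [0, 0, -0.06, 0, 0, 0], [0, 0, -0.09, 0, 0, 0], [0, 0, -0.1, 0, 0, 0], [0, 0, -0.1, 0, 0, 0], [0, 0, -0.1, 0, 0, 0], [0, 0, -0.1, 0, 0, 0], [0, 0, -0.1, 0, 0, 0]]}}

```text
t: 21.27
ee_pos: [0.6414, 0.0196, 0.2811]
eef_rot: [-0.098, 0.995, -0.001, -0.0]
ft_force: [4.8, -5.3, -7.6]
grip_width: 0.0302
grasp_force: 59.9
```

```bash
python3 - <<'E'
from h import *
s=ctrl.snapshot("scene");save(s,"scene8")
for n in("scene7","scene8"):
    h=cv2.cvtColor(load(n)["img"],cv2.COLOR_RGB2HSV)[170:200,295:325]
    m=(h[...,0]>12)&(h[...,0]<30)&(h[...,1]>110)&(h[...,2]>90)
    y,x=np.nonzero(m);print(n,len(x),x.mean()+295 if len(x) else 0,y.mean()+170 if len(x) else 0)
u=np.array([.981,.195]);v=np.array([-.195,.981]);O=np.array([.641,.0205])
for d in(11.5,33):print(d,proj(s,[*(O-d/1e3*v),.157]))
E
```

```text
scene7 20 308.7 187.9
scene8 11 307.3636363636364 187.1818181818182
11.5 [310.26130003 182.84798904]
33 [307.53878118 186.47394105]
```

The pawl has sprung clear. I'll lower it gently.

>>> {"op": "servo_tool", "data": {"motion": [[0, 0, 0.05, 0, 0, 0], [0, 0, 0.12, 0, 0, 0], [0, 0, 0.19, 0, 0, 0], [0, 0, 0.26, 0, 0, 0], [0, 0, 0.33, 0, 0, 0], [0, 0, 0.4, 0, 0, 0], [0, 0, 0.46, 0, 0, 0], [0, 0, 0.5, 0, 0, 0]]}}

```text
t: 21.98
ee_pos: [0.6414, 0.0196, 0.2611]
eef_rot: [-0.098, 0.995, -0.001, -0.0]
ft_force: [4.8, -4.4, -6.1]
grip_width: 0.0301
grasp_force: 59.9
```

>>> {"op": "servo_tool", "data": {"motion": [[0, 0, 0.02, 0, 0, 0], [0, 0, 0.04, 0, 0, 0], [0, 0, 0.06, 0, 0, 0], [0, 0, 0.08, 0, 0, 0], [0, 0, 0.1, 0, 0, 0], [0, 0, 0.11, 0, 0, 0], [0, 0, 0.12, 0, 0, 0], [0, 0, 0.12, 0, 0, 0]]}}

```text
t: 22.65
ee_pos: [0.6414, 0.0196, 0.2565]
eef_rot: [-0.098, 0.995, -0.001, -0.0]
ft_force: [4.6, -4.0, -6.6]
grip_width: 0.0305
grasp_force: 59.9
```

>>> {"op": "servo_tool", "data": {"motion": [[0, 0, 0.01, 0, 0, 0], [0, 0, 0.02, 0, 0, 0], [0, 0, 0.03, 0, 0, 0], [0, 0, 0.04, 0, 0, 0], [0, 0, 0.05, 0, 0, 0], [0, 0, 0.06, 0, 0, 0], [0, 0, 0.07, 0, 0, 0], [0, 0, 0.07, 0, 0, 0]]}}

```text
t: 23.32
ee_pos: [0.6414, 0.0196, 0.254]
eef_rot: [-0.098, 0.995, -0.001, -0.0]
ft_force: [4.0, -4.5, -5.3]
grip_width: 0.0303
grasp_force: 60.3
```

>>> {"op": "servo_tool", "data": {"motion": [[0, 0, 0.01, 0, 0, 0], [0, 0, 0.02, 0, 0, 0], [0, 0, 0.03, 0, 0, 0], [0, 0, 0.04, 0, 0, 0], [0, 0, 0.04, 0, 0, 0], [0, 0, 0.04, 0, 0, 0], [0, 0, 0.04, 0, 0, 0], [0, 0, 0.04, 0, 0, 0]]}}

```text
t: 23.98
ee_pos: [0.6415, 0.0196, 0.254]
eef_rot: [-0.098, 0.995, -0.001, 0.001]
ft_force: [0.9, -4.4, 2.9]
grip_width: 0.0304
grasp_force: 61.0
```

The foot rests on the cell. I'll release and retreat.

>>> {"op": "servo_tool", "data": {"hand": 1, "motion": [[0, 0, 0, 0, 0, 0], [0, 0, 0, 0, 0, 0], [0, 0, 0, 0, 0, 0], [0, 0, 0, 0, 0, 0], [0, 0, 0, 0, 0, 0], [0, 0, 0, 0, 0, 0], [0, 0, 0, 0, 0, 0], [0, 0, 0, 0, 0, 0]]}}

```text
t: 24.65
ee_pos: [0.6409, 0.0204, 0.2536]
eef_rot: [-0.098, 0.995, -0.0, -0.0]
ft_force: [-0.6, -0.1, -0.3]
grip_width: 0.0852
grasp_force: 0.0
```

>>> {"op": "servo_tool", "data": {"motion": [[0, 0, -0.2, 0, 0, 0], [0, 0, -0.5, 0, 0, 0], [0, 0, -0.9, 0, 0, 0], [0, 0, -1.4, 0, 0, 0], [0, 0, -1.9, 0, 0, 0], [0, 0, -2.3, 0, 0, 0], [0, 0, -2.5, 0, 0, 0], [0, 0, -2.5, 0, 0, 0]]}}

```text
t: 25.32
ee_pos: [0.6423, 0.0202, 0.3571]
eef_rot: [-0.098, 0.995, -0.001, 0.003]
ft_force: [0.1, 0.2, 0.5]
grip_width: 0.0855
grasp_force: 0.0
```

```bash
python3 - <<'E'
from h import *
s=ctrl.snapshot("scene");o=ctrl.observe();print(o["t"],o["ee_pos"],o["ft_force"])
def knobtop(im):
    m=(im[110:185,300:325].max(2)<45).astype(np.uint8)
    n,l,st,c=cv2.connectedComponentsWithStats(m);return [(x[:5].tolist()) for x in st[1:] if x[4]>25]
print("start(0mm)",knobtop(load("scene0")["img"]),"48mm",knobtop(load("scene7")["img"]),"now",knobtop(s["img"]))
print([proj(s,[.641,.0205,.239+h]).round(1).tolist() for h in(0,.03,.048)])
E
```

```text
25.3667 [0.64154359 0.02030404 0.35516951] [-0.82043868 -1.05673455 -0.5530158 ]
start(0mm) [[8, 45, 10, 12, 100], [16, 54, 9, 13, 84]] 48mm [[3, 0, 22, 20, 179], [9, 32, 10, 12, 104], [16, 54, 9, 13, 84]] now [[3, 0, 22, 20, 194], [9, 37, 10, 12, 106], [16, 54, 9, 13, 84]]
[[313.2, 160.0], [313.8, 151.9], [314.2, 146.9]]
```

```bash
python3 -c "
from cell import ctrl
print(ctrl.close_job())"
```

```text
the job is handed in; nothing more can be done
None
```

I handed the job in at about 25 s of the 72 s, and the hand-in gave back no verdict: the cell is against the back stop, the foot rests on it at about 30 mm with the lever down, and the hand is clear; the mouse, jar and box were never approached.

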